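Find the release notch of a welding jig and press the key

TASK

The finned cooler plate is still locked in the welding jig. With the fingertips closed, touch down on the left end (the robot's left) of the steel bar along the jig's near edge, sweep along the bar to the right until you find the notch in it, then press the release key inside the notch fully down, so that the copper jaw backs off the plate, and move clear. Pick nothing up, and leave the plate and the other things on the bench where they are.

Things in the scene. Friction and masses are not known exactly. Their poses are not given: they have to be found in the camera images.
- jig: Grey welding jig fixed to the bench; yaw within 0.35 rad. Origin: underside centre; +x away from the robot, +y to its left (at yaw 0). Base 20 mm thick, 500 mm long in y. A straight steel bar 22 mm thick lies along y at x = -90 mm, its top at z = 50 mm, exposed from y = +140 to -140 mm. From x = -125 to -60 mm nothing but bar and key rises above the base between the housings.
- bar_start (a point): Left end of the bar's exposed top face, mid-thickness (x -90, y +140, z 50 mm in the jig). The bar is sprung: it gives straight down up to 6 mm, about 1.5 N to start, then 1.2 N per mm. A dark steel housing (42 mm in x, 110 mm long, 65 mm high) begins here, going left, so touch down about 20 to 50 mm to the right of this point.
- bar_end (a point): Right end of the bar's exposed top face (x -90, y -140, z 50 mm in the jig); a like housing begins here, going right. The one notch is 44 mm long, cut across the bar's full thickness; its centre lies somewhere from y = 0 to y = -100 mm in the jig, another place each time: 140 to 240 mm from the left end.
- key (a joint): How far the steel release key in the notch is pressed, m: 0 = up (its top 8 mm below the untouched bar's top, z = 42 mm in the jig), 0.009 = fully down, at its stop (top at z = 33 mm). The key fills the notch's floor, 20 mm thick. It moves straight down, stiffly, at about 6 to 9 N, and stays where it is left.
- jaw (a joint): How far the copper clamp jaw has backed off the plate, m: 0 = locked, 0.012 = released. Driven by the key (4/3 of its travel). Locked, it spans x = -40 to -20 mm in the jig, top at z = 50 mm.
- plate_mid (a point): Centre of the loose aluminium finned plate, 125 x 200 x 22 mm, 0.7 kg, lying in the jig behind the copper jaw. Leave it.
- spool_mid (a point): Centre of a loose wire spool, diameter 100 mm, 55 mm high, on the bench to the left of the jig. Leave it.
- tin_mid (a point): Centre of a loose tin, diameter 72 mm, 100 mm high, on the bench to the right of the jig. Leave it.
- hammer: Loose hammer, 240 mm long, lying on the bench to the left of the jig, behind its left housing. Leave it.

How it is judged:
On the way, in this order (a step that is already met when the one before it is completed fails the run):
1. the fingertips touch the bar within 60 mm of its left end (contact force between the fingers and jig above 0.3 N and x of the grasp point in the frame of jig between -0.12 and -0.06 m and z of the grasp point in the frame of jig below 0.1 m and y of the grasp point in the frame of jig above 0.08 m and value of joint key below 0.002 m), for 0.05 s.
2. the fingertips touch the bar further right, 75 to 110 mm from its left end, the key not yet pressed (contact force between the fingers and jig above 0.3 N and x of the grasp point in the frame of jig between -0.12 and -0.06 m and z of the grasp point in the frame of jig below 0.1 m and y of the grasp point in the frame of jig between 0.03 and 0.065 m and value of joint key below 0.002 m), for 0.05 s.
3. the fingertips press the key in the notch down (value of joint key above 0.0075 m and contact force between the fingers and jig above 0.3 N), for 0.05 s.
At the end, for the whole second after the job is handed in: The key is at least 7.5 of its 9 mm down and the jaw at least 9 mm back, after the fingertips have touched the bar within 60 mm of its left end and then 75 to 110 mm from it; the plate, spool, tin and hammer are within 20 mm of where they were (value of joint key above 0.0075 m and value of joint jaw above 0.009 m and distance of each of plate_mid, spool_mid, tin_mid, hammer from where it was at the start of the episode below 0.02 m).
It fails at once if the plate is lifted or shoved (distance of plate_mid from where it was at the start of the episode above 0.02 m).
It fails at once if the spool, tin or hammer is picked up or shoved (distance of any of spool_mid, tin_mid, hammer from where it was at the start of the episode above 0.02 m).
It also fails if it takes over 59 s, if anything falls off the work surface, if the arm or the gripper's body presses on something with over 40 N, if the wrist force passes 120 N, or if a joint passes its speed limit or range.

ROBOT

A 7-joint arm with a two-finger parallel gripper is mounted at the origin on the work surface. World frame = base frame: x ahead of the robot, y to its left, z up, the work surface at z = 0. Lengths are in m, angles in rad, forces in N, time in s.
With the tool pointing down it reaches from about 0.425 to 0.8 m from the base axis. Payload 8.3 kg.
Tool frame: the origin (TCP) lies midway between the tips of the shut fingers; the grasp point (between the pads) lies 19 mm behind it; z points along the fingers, y is the line along which they close (so a half turn about z gives the same grasp; the last joint's range is limited). The gripper opens to 85 mm and grips with 20 to 120 N. Pads are 22 mm wide; open, the fingers measure 114 mm over their backs; the gripper's body (76 mm by 85 mm) begins 54 mm behind the grasp point. The pads swing forward as they close: fully open they stand 13 mm farther back than shut.
Start: joints at [1.103, 0.383, 0.016, 1.37, -0.006, 1.388, -0.046], TCP at [0.246, -0.574, 0.231] pointing down, gripper open.
Joint ranges: [-2.95, 2.95], [-0.25, 2.06], [-1.52, 1.56], [0.18, 2.33], [-1.44, 4.58], [0.02, 2.06], [-3.01, 3.01]. Speed limits (rad/s): [2.39, 2.39, 3.01, 3.01, 3.14, 3.14, 3.14].

INTERFACE

Orientations are given as a unit quaternion [w, x, y, z].
In Python, from plant import ctrl gives the robot as it stands.
- The arm moves only by the tool play_rows, never from a script. Its arguments are lists of equal length, an entry for each row: "claw": the closure, from 0 (fully open) to 1 (shut); "slide": the shift along the tool's x, y, z in m, a list of three; "turn": the turn about the tool's z in degrees. A call has 1 to 12 rows; each row shifts and turns the commanded pose from where the row before left it, along the tool's axes as they then stand; what a row does not reach is not made up. A row lasts 1/8 s, in which the tool goes at most 62.5 mm and 10.7 degrees, less where a joint would pass 70% of its speed; a pose out of reach is approached as far as the arm can. A call is refused whole if a number of a shift passes 0.0625 or a number of a turn 10.7, either way. A call with a gripper value outside its range is refused whole. The fingers move at their own pace and stop on an object; the grip force is fixed at half the most. Time passes only in rows, so rows that do not move let the fingers close. It gives the time, the measured TCP pose, the force, the opening and the grip force at its end, in the units of the state.
- ctrl.sense(): the state, without advancing time (a new reading comes with each control period).
- ctrl.get_image(name): name is "side" or "top"; returns (picture, depth): 400x640x3 uint8, red, green, blue; 400x640 float32, m along the optical axis (not along the pixel's ray), 0 where there is no reading.
- ctrl.calibration(name): a dict with "intrinsics" (3x3 intrinsics, pixels), "world_from_camera" (4x4, takes a point from camera to world coordinates). Camera axes: x right, y down, z forward; pixel columns grow to the right and rows downward; lengths in m; the calibration is good to about 2 mm. A picture is of the moment at which its call begins. calibration takes no time and is no camera call.
- ctrl.close_job(): hands the job in; it is judged then, once.
The state is a dict: "time": time; "q": joint angles; "dq": joint speeds; "joint_efforts": joint torques, N m; "tool_pos": TCP position; "orientation": TCP orientation; "ft_force": force on the tool from outside, world axes, zero at the start; "moment": the same for the moment, N m; "finger_gap": finger opening in m; "finger_force": force on a finger pad.
Only numpy, scipy, OpenCV 4.12 (cv2) and the standard library are available. Lean on these libraries where they do the work, as an engineer would, in place of code of your own. Each camera call takes 0.05 s, during which the arm holds its last target. There are 200 camera calls.

## Working session

There is one attempt and no reset: what is moved stays moved. The work goes in short steps, Python scripts to look and compute and a tool call to move; the robot and the scene stay as the last step left them, time stands still between calls to the robot, and variables do not carry over. Pictures are saved under pics/ and viewed, at most 10 in all, crops included, and the job is handed in when it is done.

Besides the shell and the picture viewer there is one more tool, called as name(argument=value, ...), one argument or row to a line, values as JSON. play_rows: Moves the arm, as the interface text tells. Its arguments: {"type":"object","properties":{"claw":{"type":"array"},"slide":{"type":"array"},"turn":{"type":"array"}},"required":["claw","slide","turn"]}

```bash
mkdir -p pics; ls
python3 - <<'E'
from plant import ctrl
import cv2,numpy as np
for n in("top","side"):
    p,d=ctrl.get_image(n); cv2.imwrite(f"pics/{n}0.png",p[:,:,::-1]); np.save(f"pics/{n}0.npy",d)
    c=ctrl.calibration(n); print(n,np.round(c["intrinsics"],1).tolist(),np.round(c["world_from_camera"],3).tolist())
s=ctrl.sense(); print(s["time"],s["tool_pos"],s["orientation"],s["ft_force"])
E
```

```text
pics
top [[378.4, 0.0, 324.1], [0.0, 378.4, 198.4], [0.0, 0.0, 1.0]] [[-0.009, -0.985, 0.173, 0.409], [-1.0, 0.008, -0.008, 0.03], [0.006, -0.173, -0.985, 1.237], [0.0, 0.0, 0.0, 1.0]]
side [[441.7, 0.0, 317.0], [0.0, 441.7, 198.1], [0.0, 0.0, 1.0]] [[-0.709, -0.537, 0.457, -0.018], [-0.705, 0.538, -0.462, 0.671], [0.002, -0.65, -0.76, 1.099], [0.0, 0.0, 0.0, 1.0]]
0.1 [ 0.24602128 -0.57404268  0.23037853] [-8.59055335e-04  9.79579379e-01  2.01055878e-01 -1.89698187e-04] [ 0.00651173 -0.13421114  0.64286627]
```

View pics/top0.png

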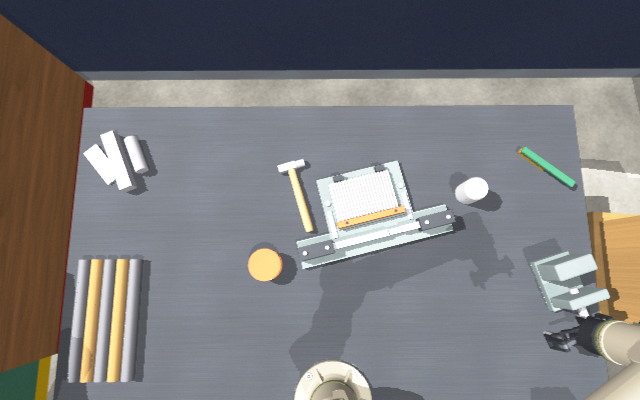

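View pics/side0.png

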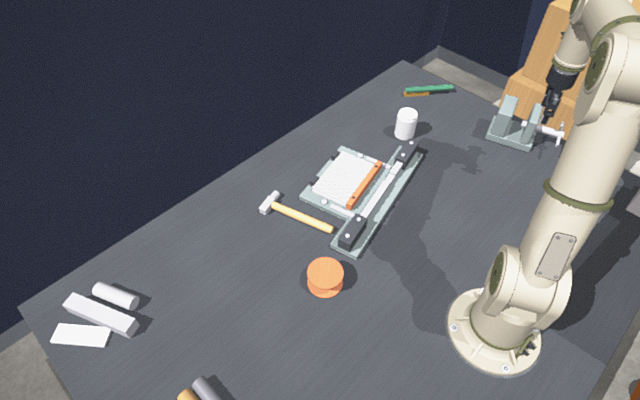

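The top view shows the jig with its dark housings at about (316,248) and (434,220), and the bright bar between them. The spool is at (265,265), the tin at (471,191) and the hammer at (298,200). The side view agrees. Next I measure the housings and bar, using depth and an enlarged crop.

```bash
cat > h.py <<'E'
import cv2,numpy as np
from plant import ctrl
def cloud(n,d):
    c=ctrl.calibration(n);K=c["intrinsics"];T=c["world_from_camera"]
    v,u=np.mgrid[:400,:640]
    P=np.stack([(u-K[0,2])/K[0,0]*d,(v-K[1,2])/K[1,1]*d,d],-1)
    return P@T[:3,:3].T+T[:3,3]
def ray(n,uv,z):
    c=ctrl.calibration(n);K=c["intrinsics"];T=c["world_from_camera"]
    r=T[:3,:3]@np.linalg.inv(K)@np.array([*uv,1.]);return T[:3,3]+r*(z-T[2,3])/r[2]
E
python3 - <<'E'
from h import *
for n,box in(("top",(290,460,195,275)),("side",(325,430,135,260))):
    im=cv2.imread(f"pics/{n}0.png");d=np.load(f"pics/{n}0.npy");P=cloud(n,d)
    x0,x1,y0,y1=box
    k=7 if n=="side" else 4.7
    k=4.6
    cv2.imwrite(f"pics/{n}c.png",cv2.resize(im[y0:y1,x0:x1],None,fx=k,fy=k,interpolation=cv2.INTER_CUBIC))
    m=np.zeros((400,640),np.uint8)
    g=im.max(2); m[y0:y1,x0:x1]=((g<95)&(P[...,2]>.052)&(P[...,2]<.08))[y0:y1,x0:x1]
    N,L,S,C=cv2.connectedComponentsWithStats(m)
    for i in range(1,N):
        if S[i,4]>60:
            q=P[L==i]; r=cv2.minAreaRect(q[:,:2].astype(np.float32)*1000); print(n,S[i],q.mean(0).round(4),r,np.median(q[:,2]))
E
```

```text
(no output)
```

View pics/topc.png

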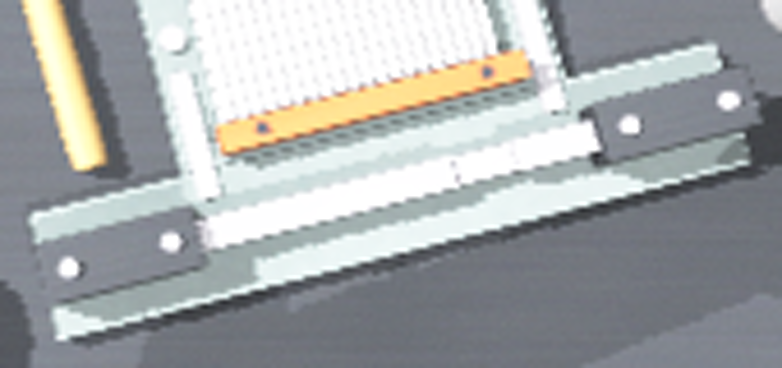

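View pics/sidec.png

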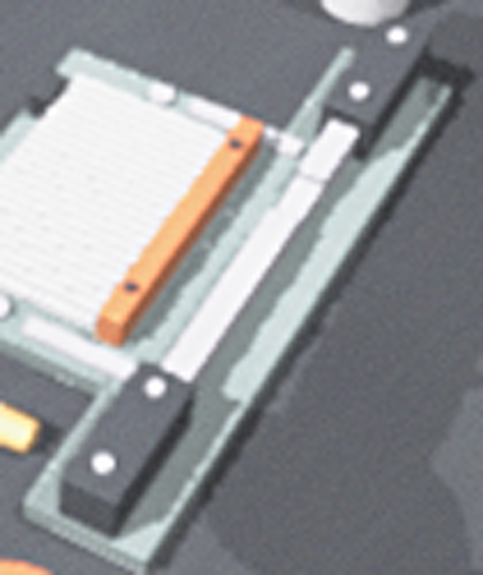

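Top crop: the bar's mid-line runs from (205,235) to (598,137), with seams near x=455 and x=515 that mark the notch. Side crop: the notch edge is at about (325,175). I cast these onto z = 50 mm.

Run:
```python
from h import *
t=lambda a,b:(290+a/4.6-.4,195+b/4.6-.4); s=lambda a,b:(325+a/4.6-.4,135+b/4.6-.4)
L=ray("top",t(203,234),.05);R=ray("top",t(598,137),.05);N1=ray("top",t(455,172),.05);N2=ray("top",t(515,157),.042)
print(L,R,np.linalg.norm(L-R),N1,N2)
u=(R-L)/np.linalg.norm(R-L);print("yaw",np.arctan2(u[0],-u[1]),(N1-L)@u,(N2-L)@u)
print("side R,L,notch",ray("side",s(343,135),.05),ray("side",s(178,365),.05),ray("side",s(312,180),.05))
for f in("housings",):
    for a in((68,267),(171,241),(629,124),(729,100)):print(ray("top",t(*a),.067))
d=np.load("pics/top0.npy");P=cloud("top",d);
for k in(.2,.35,.5,.9):
    p=np.array(t(203,234))*(1-k)+np.array(t(598,137))*k;i,j=int(round(p[1])),int(round(p[0]));print(P[i,j])
from scipy.spatial.transform import Rotation as Ro
q=ctrl.sense()["orientation"];print(Ro.from_quat(np.r_[q[1:],q[0]]).as_matrix().round(3))
```

```text
[ 0.46823604 -0.00820771  0.05      ] [ 0.53199046 -0.27985084  0.05      ] 0.2790244065262497 [ 0.50882637 -0.18081841  0.05      ] [ 0.51948015 -0.22398029  0.042     ]
yaw 0.23052686603418224 0.17731899022745432 0.2217733619587856
side R,L,notch [ 0.52425561 -0.26752533  0.05      ] [ 0.4689797  -0.02091952  0.05      ] [ 0.51190744 -0.21597356  0.05      ]
[0.44632093 0.08249975 0.067     ]
[0.46292127 0.0137608  0.067     ]
[ 0.53887329 -0.29689016  0.067     ]
[ 0.55467144 -0.36575456  0.067     ]
[ 0.48172745 -0.06246274  0.04884876]
[ 0.49054119 -0.1030865   0.05175883]
[ 0.49932706 -0.14361559  0.05482717]
[ 0.52706841 -0.25236899  0.05033981]
[[ 0.919  0.394 -0.001]
 [ 0.394 -0.919  0.002]
 [-0.    -0.002 -1.   ]]
```

Bar length is 279 mm against 280 nominal, so the fit is good. Yaw is about 0.233 rad (13.4°), the left end is near (0.468,-0.008), and the notch centre is about 199 mm along. I will turn the tool to align with the jig, shut the fingers and go above the bar 40 mm from the left end.

play_rows(
  claw=[1, 1, 1, 1, 1, 1, 1, 1, 1, 1, 1, 1],
  slide=[
    [0, 0, 0],
    [0.034, -0.046, 0],
    [0.034, -0.046, 0],
    [0.034, -0.046, 0],
    [0.034, -0.046, 0],
    [0.034, -0.046, 0],
    [0.034, -0.046, 0],
    [0.034, -0.046, 0],
    [0.034, -0.046, 0],
    [0.034, -0.046, 0],
    [0.034, -0.046, 0],
    [0, 0, 0],
  ],
  turn=[9.8, 0, 0, 0, 0, 0, 0, 0, 0, 0, 0, 0],
)

```text
time: 1.6
tool_pos: [0.4712, -0.043, 0.2312]
orientation: [-0.001, 0.993, 0.121, 0.0]
ft_force: [0.5, -0.9, 0.3]
finger_gap: 0.0002
finger_force: 0.0
```

play_rows(
  claw=[1, 1, 1, 1, 1, 1],
  slide=[
    [0.005, 0.005, 0.035],
    [0, 0, 0.04],
    [0, 0, 0.04],
    [0, 0, 0.035],
    [0, 0, 0.01],
    [0, 0, 0],
  ],
  turn=[0, 0, 0, 0, 0, 0],
)

```text
time: 2.35
tool_pos: [0.4761, -0.0524, 0.0714]
orientation: [-0.0, 0.993, 0.116, -0.0]
ft_force: [0.2, -0.3, 0.0]
finger_gap: 0.0002
finger_force: 0.0
```

Run:
```python
from h import *
for n,(x0,x1,y0,y1) in(("top",(290,460,195,275)),("side",(325,430,135,260))):
    p,d=ctrl.get_image(n);k=4.6 if n=="top" else 4.6
    cv2.imwrite(f"pics/{n}1.png",cv2.resize(p[y0:y1,x0:x1,::-1],None,fx=k,fy=k,interpolation=cv2.INTER_CUBIC))
print(ctrl.sense()["tool_pos"],ctrl.sense()["ft_force"])
```

```text
[ 0.47735623 -0.05219872  0.07269732] [ 0.16941843 -0.14152087 -0.03905172]
```

View pics/side1.png

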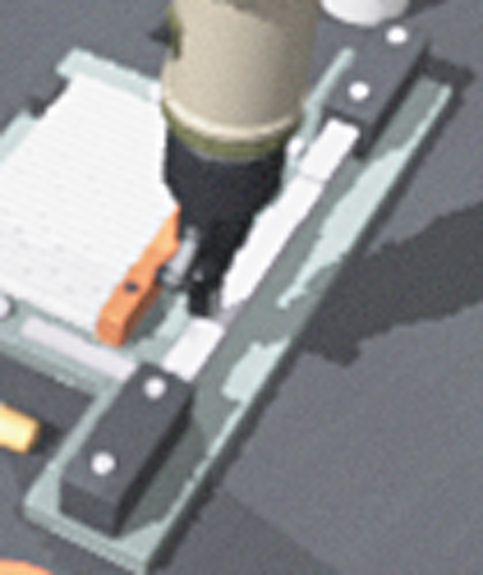

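The side view shows the shut fingertips at about (205,312), just above the bar and to the right of the left housing. I shift 6 mm left and go down.

play_rows(
  claw=[1, 1, 1, 1],
  slide=[
    [0, -0.006, 0.012],
    [0, 0, 0.008],
    [0, 0, 0.003],
    [0, 0, 0],
  ],
  turn=[0, 0, 0, 0],
)

```text
time: 2.95
tool_pos: [0.4748, -0.0456, 0.0483]
orientation: [-0.0, 0.993, 0.117, -0.0]
ft_force: [-2.0, 2.3, 3.4]
finger_gap: 0.0
finger_force: 1.8
```

Contact at 3.4 N, 38 mm from the left end. Now I sweep to the right.

play_rows(
  claw=[1, 1, 1, 1, 1, 1, 1, 1],
  slide=[
    [0, 0.006, 0],
    [0, 0.008, 0],
    [0, 0.008, 0],
    [0, 0.008, 0],
    [0, 0.008, 0],
    [0, 0.008, 0],
    [0, 0.006, 0],
    [0, 0, 0],
  ],
  turn=[0, 0, 0, 0, 0, 0, 0, 0],
)

```text
time: 3.95
tool_pos: [0.4873, -0.098, 0.0484]
orientation: [0.0, 0.993, 0.116, 0.0]
ft_force: [0.2, -2.1, 4.2]
finger_gap: -0.0
finger_force: 1.8
```

play_rows(
  claw=[1, 1, 1, 1, 1, 1, 1, 1, 1, 1, 1],
  slide=[
    [0, 0.008, 0],
    [0, 0.008, 0],
    [0, 0.008, 0],
    [0, 0.008, 0],
    [0, 0.008, 0],
    [0, 0.008, 0],
    [0, 0.008, 0],
    [0, 0.008, 0],
    [0, 0.008, 0],
    [0, 0.008, 0],
    [0, 0, 0],
  ],
  turn=[0, 0, 0, 0, 0, 0, 0, 0, 0, 0, 0],
)

```text
time: 5.32
tool_pos: [0.5058, -0.1762, 0.0484]
orientation: [0.001, 0.993, 0.116, 0.0]
ft_force: [-0.2, -2.1, 4.3]
finger_gap: -0.0
finger_force: 1.8
```

play_rows(
  claw=[1, 1, 1, 1],
  slide=[
    [0, 0.005, 0],
    [0, 0.005, 0],
    [0, 0.004, 0],
    [0, 0, 0],
  ],
  turn=[0, 0, 0, 0],
)

```text
time: 5.82
tool_pos: [0.5085, -0.189, 0.048]
orientation: [0.0, 0.993, 0.116, -0.0]
ft_force: [-0.2, 0.0, -0.6]
finger_gap: 0.0002
finger_force: 0.0
```

The force dropped to zero, so the tip is in the notch. By vision its centre is about 14 mm further on.

play_rows(
  claw=[1, 1, 1, 1, 1],
  slide=[
    [0, 0.005, 0],
    [0, 0.004, 0],
    [0, 0.003, 0],
    [0, 0, 0.003],
    [0, 0, 0],
  ],
  turn=[0, 0, 0, 0, 0],
)

```text
time: 6.45
tool_pos: [0.5114, -0.1995, 0.045]
orientation: [-0.0, 0.993, 0.117, -0.0]
ft_force: [-0.2, 0.9, 0.3]
finger_gap: -0.0003
finger_force: 0.0
```

play_rows(
  claw=[1, 1, 1, 1, 1, 1],
  slide=[
    [0, 0, 0.003],
    [0, 0, 0.003],
    [0, 0, 0.003],
    [0, 0, 0.002],
    [0, 0, 0.001],
    [0, 0, 0],
  ],
  turn=[0, 0, 0, 0, 0, 0],
)

```text
time: 7.2
tool_pos: [0.5118, -0.1996, 0.0336]
orientation: [0.0, 0.993, 0.117, 0.0]
ft_force: [-1.9, 1.1, 4.2]
finger_gap: -0.0002
finger_force: 2.3
```

play_rows(
  claw=[1, 1, 1, 1],
  slide=[
    [0, 0, 0.001],
    [0, 0, 0.001],
    [0, 0, 0.001],
    [0, 0, 0],
  ],
  turn=[0, 0, 0, 0],
)

```text
time: 7.7
tool_pos: [0.5119, -0.1997, 0.0328]
orientation: [0.001, 0.993, 0.117, 0.0]
ft_force: [-10.9, 3.3, 27.8]
finger_gap: 0.0004
finger_force: 13.9
```

The key is at its stop: 28 N and z = 32.8 mm. Now I lift straight up and move clear.

play_rows(
  claw=[1, 1, 1, 1, 1, 1, 1, 1],
  slide=[
    [0, 0, -0.01],
    [0, 0, -0.03],
    [0, 0, -0.05],
    [0, 0, -0.05],
    [0, 0, -0.05],
    [-0.03, 0, -0.02],
    [-0.03, 0, 0],
    [0, 0, 0],
  ],
  turn=[0, 0, 0, 0, 0, 0, 0, 0],
)

```text
time: 8.7
tool_pos: [0.4517, -0.2149, 0.2407]
orientation: [0.001, 0.993, 0.115, -0.0]
ft_force: [-0.1, 0.6, -0.3]
finger_gap: -0.0002
finger_force: 0.0
```

Run:
```python
from h import *
n,(x0,x1,y0,y1)="side",(325,430,135,260)
p,d=ctrl.get_image(n)
cv2.imwrite("pics/side2.png",cv2.resize(p[y0:y1,x0:x1,::-1],None,fx=4.6,fy=4.6,interpolation=cv2.INTER_CUBIC))
print(ctrl.sense()["tool_pos"])
```

```text
[ 0.45274437 -0.21412764  0.24046253]
```

View pics/side2.png

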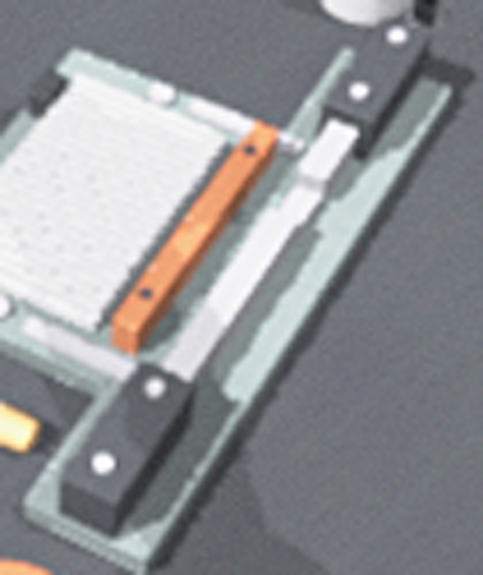

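The copper jaw has moved back: its near end went from about (112,330) to (127,340), and a gap to the plate is now visible. The plate has not moved. I hand in the job.

```bash
python3 -c "
from plant import ctrl
print(ctrl.close_job())"
```

```text
the job is handed in; nothing more can be done
None
```

I swept the bar from its left end and found the notch about 200 mm along; I pressed the key to its stop, the copper jaw backed off the plate, the arm moved clear, and I handed the job in at about 9 s (no verdict was returned).

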